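# Set out a perfusion line beside the microscope

### The job

Set out the perfusion line, ready for its tubing: lay the finned heater on the pump's base plate, midway between the pump and the outlet block and in line with them; put the open black chamber on the middle of the stage and its knobbed cover centred on top of the chamber; and stand the trap to the left of the waste jar (left as seen by the robot, level with the jar) with a gap of about 2 cm between them. Leave the microscope objective, the white cup and the tip box where they stand, and let go of everything.

Things in the scene. Friction and masses are not known exactly. Their poses are not given: they have to be found in the camera images.
- heater: Loose inline heater: dark steel block, 76 mm long (its x axis), 28 mm wide (y), 34 mm high, straight sides, seven crosswise fins on top, a small brass port flush in each end; the two ends are alike. 0.14 to 0.28 kg. Origin: centre of its underside, z up. Starts lying fins up on the table. Grip it across its 28 mm width.
- trap: Loose trap: small upright white cylinder, 36 mm in diameter, with a grey cap 38 mm in diameter from 56 to 70 mm height; two thin steel spigots stand up to 82 mm. Origin: centre of its underside, z up. Starts upright on the table. Far smaller than the waste jar.
- chamber: Loose chamber: open round black dish with a bare aluminium floor, outer diameter 56 mm, 22 mm high, wall 4 mm. Origin: centre of its underside, z up. Starts mouth up on the table.
- cover: Loose cover: flat white disc, 62 mm in diameter, 5 mm thick, with a steel knob 16 mm in diameter and 24 mm tall standing on its middle (29 mm in all). Origin: centre of its underside, z up. Starts knob up on the table. It simply rests on the chamber's rim.
- pump: Fixed pump station: base plate 76 mm wide, 6 mm thick, along its y axis from -120 to +76 mm. At the -y end a white pump, 66 mm square, 79 mm high, face at y = -50; at +y a dark outlet block 40 mm wide and high, face at y = +50. Origin: at table height under the middle of the bare plate between; the heater lies 6 mm above it, its x along this y (either way). Yaw within 0.3 rad.
- stage: Fixed stage: block 84 mm square and 40 mm high, black below and aluminium above, flat top with a small black dot in its middle, two small micrometer knobs standing 14 mm out of two sides about 20 mm above the table. Origin: centre of its underside on the table, z up; the chamber's place is 40 mm above it.
- waste: Fixed waste jar: large grey jar with black cap and paper label, 84 mm in diameter, 105 mm high. Origin: centre of its underside on the table; yaw is always 0, so its x and y are those of the world (left is +y). A 2 cm gap puts the trap's centre about 81 mm from the jar's, at the same x.
- objective: Bystander, loose: brass microscope objective, stepped cylinder of 32 mm greatest diameter, 58 mm high, standing on its 20 mm wide tip. Origin: centre of its underside. Starts among the loose things. To be left alone.
- beaker: Bystander, loose: small white cup without a handle, 60 mm across the rim, 60 mm high. Origin: centre of its underside. Starts among the loose things. To be left alone.
- tipbox: Bystander, loose: grey pipette-tip box with white top, 75 x 110 x 53 mm. Origin: centre of its underside. Stands beyond the work area (x about 0.8 m). To be left alone.
Things that resemble listed ones, but are neither listed nor needed, are in the scene too. Leave any green or turquoise look-alike of the cover alone.

How it is judged:
By the outcome, as a careful person would: the job done as asked, in the order asked, and still so for the second after the job is handed in, with the robot touching nothing.
It also fails if it takes over 102 s, if anything falls off the work surface, if the arm or the gripper's body presses on something with over 40 N, if the wrist force passes 120 N, or if a joint passes its speed limit or range.

### The arm

A 7-joint arm with a two-finger parallel gripper is mounted at the origin on the work surface. World frame = base frame: x ahead of the robot, y to its left, z up, the work surface at z = 0. Lengths are in m, angles in rad, forces in N, time in s.
With the tool pointing down it reaches from about 0.35 to 0.9 m from the base axis. Payload 7.2 kg.
Tool frame: the origin (TCP) lies midway between the tips of the shut fingers; the grasp point (between the pads) lies 19 mm behind it (bot.tcp_to_grasp is the y of the grasp point in the tool frame, in m); y points along the fingers, x is the direction in which the jaws open and shut, and the axes are right-handed (so a half turn about y gives the same grasp; the last joint's range is limited). The gripper opens to 85 mm and grips with 20 to 120 N. Pads are 22 mm wide; open, the fingers measure 114 mm over their backs; the gripper's body (76 mm by 85 mm) begins 54 mm behind the grasp point. The pads swing forward as they close: fully open they stand 13 mm farther back than shut.
Start: joints at [1.068, 0.411, -0.013, 1.596, 0.006, 1.134, -0.082], TCP at [0.263, -0.567, 0.231] pointing down, gripper open.
Joint ranges: [-2.95, 2.95], [-0.29, 1.99], [-1.47, 1.44], [0.14, 2.54], [-1.03, 4.17], [0.13, 1.85], [-2.86, 2.86]. Speed limits (rad/s): [2.39, 2.39, 3.01, 3.01, 3.14, 3.14, 3.14].

### API

Orientations are given as a unit quaternion [w, x, y, z].
In Python, from cell import bot, viewer, order, nets gives the robot as it stands. The module is installed in compiled form; this text tells all that it offers.
- The arm moves only by the shell command python3 -m pendant 'ROWS' [FORCE]. ROWS is JSON, a list of rows, each a list of 3 entries, a list of its own where there are three numbers: the finger opening in cm, from 0 to 8.54, then the shift along the tool's x, y, z in cm, then the turn, a rotation vector about the tool's x, y, z in rad. A call has 1 to 12 rows; each row is the pose to reach, as a shift and turn from the pose commanded when the call began, along the tool's axes at that moment; what a row does not reach only later rows make up. A row lasts 1/10 s, in which the tool goes at most 50 mm and 8.59 degrees, less where a joint would pass 70% of its speed; a pose out of reach is approached as far as the arm can. A call with a gripper value outside its range is refused whole. The fingers move at their own pace and stop on an object; FORCE is the grip in N (left out, the last holds). Time passes only in rows, so rows that repeat a pose let the fingers close. It gives the time, the measured TCP pose, the force and the opening at its end, in the units of the state.
- bot.observe(): the state, without advancing time (a new reading comes with each control period).
- viewer.grab_frame(name): name is "scene" or "top" or "wrist"; returns a dict with "image" (400x640x3 uint8, red, green, blue), "K" (3x3 intrinsics, pixels), "cam_to_world" (4x4, takes a point from camera to world coordinates). Camera axes: x right, y up, looking along -z (the intrinsics and any distortion apply to the point x, -y, -z); pixel columns grow to the right and rows downward; lengths in m; the calibration is good to about 2 mm. A picture is of the moment at which its call begins. There is no depth.
- order.sign_off(): hands the job in, once; it reports no verdict.
Trained networks look in the newest picture that a camera, given by its name, has taken for a name from the list of things; names that differ only in an ending like _2 or _b are one class to them, and where a whole thing is asked for, a point or a joint stands for the part that bears it (a point fixed in the world has none). Each returns a list of dicts, best first, with "score" (0 to 1); they miss things now and then, are a little off and sometimes report something else, mostly with a low value. They report only what shows in the picture. A call takes as long as a camera call. They do not tell look-alikes from the thing itself.
- nets.trace(query, camera): "pixels" (400x640 bool, what is visible of it) and "bbox" ([left, top, width, height] in pixels, round what is visible of it).
- nets.place_of(query, camera): "xy" ([column, row] in pixels: a listed point, or the origin of a listed thing).
The state is a dict: "clock": time; "qpos": joint angles; "joint_velocities": joint speeds; "joint_torque": joint torques, N m; "eef_pos": TCP position; "orientation": TCP orientation; "wrist_force": force on the tool from outside, world axes, zero at the start; "torque": the same for the moment, N m; "grip_width": opening from 0.0 (shut) to 1.0 (fully open).
Only numpy, scipy, OpenCV 4.12 (cv2) and the standard library are available. Lean on these libraries where they do the work, as an engineer would, in place of code of your own. Each camera call takes 0.05 s, during which the arm holds its last target. There are 200 camera calls.

## Working session

There is one attempt and no reset: what is moved stays moved. The work goes in short steps, Python scripts to look and compute and a shell command to move; the robot and the scene stay as the last step left them, time stands still between calls to the robot, and variables do not carry over. Pictures are saved under pics/ and viewed, about 12 in all and at most 16, crops included, and the job is handed in when it is done.

```bash
mkdir -p pics; ls; cat > h.py <<'E'
import numpy as np, cv2
from cell import bot, viewer, order, nets
from scipy.spatial.transform import Rotation as R
def grab(n,save=None):
    f=viewer.grab_frame(n)
    if save: cv2.imwrite(f'pics/{save}.png',f['image'][:,:,::-1])
    return f
def ray(f,px):
    K=np.array(f['K']);T=np.array(f['cam_to_world'])
    d=np.linalg.inv(K)@[px[0],px[1],1]; d=np.array([d[0],-d[1],-d[2]])
    return T[:3,3],T[:3,:3]@d
def at(f,px,z):
    o,d=ray(f,px); return o+d*(z-o[2])/d[2]
def proj(f,p):
    K=np.array(f['K']);T=np.array(f['cam_to_world'])
    c=T[:3,:3].T@(np.array(p)-T[:3,3]); v=K@[c[0],-c[1],-c[2]]; return v[:2]/v[2]
def pose():
    s=bot.observe(); q=s['orientation']; return np.array(s['eef_pos']),R.from_quat([q[1],q[2],q[3],q[0]]),s
def go(xyz,yaw=None):
    """shift in tool cm and rotvec to put GRASP point at xyz, tool down, jaws axis at yaw (mod pi)"""
    p,r,s=pose(); M=r.as_matrix()
    if yaw is None: yaw=np.arctan2(M[1,0],M[0,0])
    best=None
    for k in (-1,0,1,2):
        a=yaw+k*np.pi; x=np.array([np.cos(a),np.sin(a),0]); y=np.array([0,0,-1.]); z=np.cross(x,y)
        T=np.stack([x,y,z],1); rv=R.from_matrix(M.T@T).as_rotvec()
        if best is None or np.linalg.norm(rv)<np.linalg.norm(best[0]): best=(rv,T)
    rv,T=best
    tcp=np.array(xyz)-T@[0,bot.tcp_to_grasp,0]
    return np.round(M.T@(tcp-p)*100,2), np.round(rv,3)
E
python3 - <<'E'
from h import *
p,r,s=pose(); print(s['clock'],p,r.as_matrix().round(3),bot.tcp_to_grasp,s['grip_width'])
for c in ('scene','top'):
    f=grab(c,c+'0'); print(c,np.array(f['cam_to_world']).round(3).tolist(),np.array(f['K']).tolist(), [k for k in f])
    for n in 'heater trap chamber cover pump stage waste objective beaker tipbox'.split():
        print(n,[(np.round(d['xy']).tolist(),round(d['score'],2),at(f,d['xy'],0.0 ).round(3)[:2].tolist()) for d in nets.place_of(n,c)])
E
```

```text
pics
0.0 [ 0.26301391 -0.56643846  0.23044326] [[ 0.421 -0.001  0.907]
 [-0.907  0.001  0.421]
 [-0.002 -1.    -0.   ]] -0.0187 0.9973876947536593
scene [[-0.674, -0.52, 0.525, 1.159], [0.739, -0.486, 0.467, 0.569], [0.012, 0.702, 0.712, 0.869], [0.0, 0.0, 0.0, 1.0]] [[395.3054291401409, 0.0, 316.80116556999104], [0.0, 395.3054291401409, 199.83627920497543], [0.0, 0.0, 1.0]] ['image', 'K', 'cam_to_world']
heater [([292.0, 157.0], 0.59, [0.425, -0.204])]
trap [([326.0, 193.0], 0.67, [0.474, -0.001]), ([228.0, 156.0], 0.64, [0.571, -0.37])]
chamber [([387.0, 222.0], 0.57, [0.445, 0.211])]
cover [([435.0, 247.0], 0.85, [0.432, 0.363]), ([478.0, 276.0], 0.59, [0.437, 0.494])]
pump [([333.0, 250.0], 0.58, [0.63, 0.16])]
stage [([327.0, 190.0], 0.63, [0.463, -0.009])]
waste [([254.0, 195.0], 0.92, [0.636, -0.16])]
objective [([254.0, 138.0], 0.63, [0.442, -0.379])]
beaker [([419.0, 285.0], 0.97, [0.565, 0.395])]
tipbox [([243.0, 243.0], 0.95, [0.783, -0.037])]
top [[0.012, 0.981, -0.192, 0.342], [-1.0, 0.011, -0.009, 0.03], [-0.006, 0.192, 0.981, 1.174], [0.0, 0.0, 0.0, 1.0]] [[456.457898375362, 0.0, 324.59876270799504], [0.0, 456.457898375362, 202.58515781370113], [0.0, 0.0, 1.0]] ['image', 'K', 'cam_to_world']
heater [([421.0, 258.0], 0.65, [0.432, -0.207])]
trap [([487.0, 204.0], 0.54, [0.573, -0.383])]
chamber [([256.0, 248.0], 0.84, [0.451, 0.217]), ([483.0, 257.0], 0.25, [0.435, -0.366])]
cover [([183.0, 298.0], 0.84, [0.322, 0.395]), ([151.0, 253.0], 0.72, [0.436, 0.486]), ([195.0, 252.0], 0.6, [0.44, 0.372])]
pump [([279.0, 182.0], 0.82, [0.627, 0.162])]
stage [([344.0, 243.0], 0.92, [0.466, -0.01])]
waste [([401.0, 177.0], 0.93, [0.643, -0.161]), ([356.0, 121.0], 0.52, [0.799, -0.041])]
objective [([486.0, 258.0], 0.53, [0.433, -0.373])]
beaker [([187.0, 203.0], 0.97, [0.568, 0.403])]
tipbox [([354.0, 122.0], 0.88, [0.795, -0.036])]
```

View pics/scene0.png

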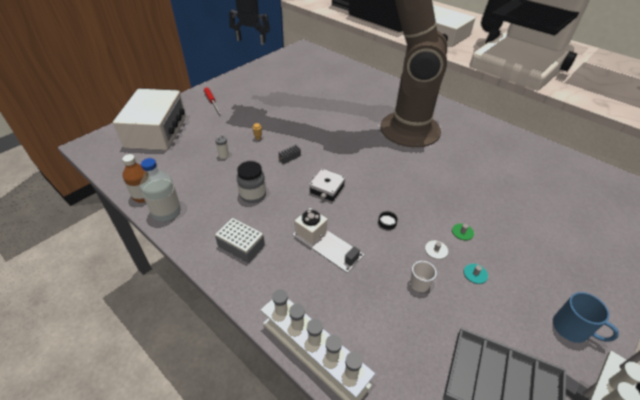

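View pics/top0.png

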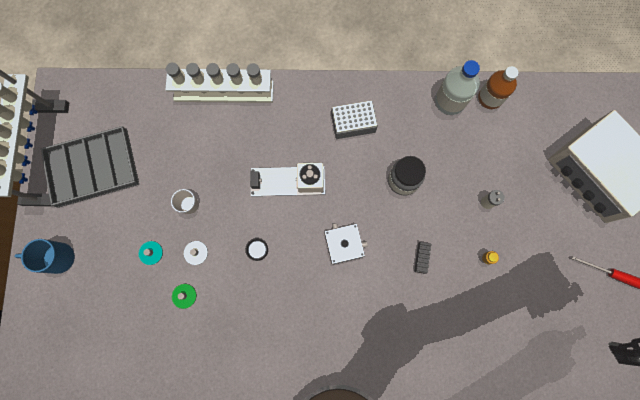

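The white cover is at top (195,252) / scene (437,249). The look-alikes are green at top (183,296) and turquoise at (151,253). Only the white one fits, and I'll confirm it in a crop along with the other targets.

```bash
python3 - <<'E'
from h import *
F={}
for c in ('scene','top'):
    f=grab(c); F[c]=f
    for n in 'heater trap chamber cover pump stage waste'.split():
        for d in nets.trace(n,c)[:2]:
            m=d['pixels'].astype(np.uint8); col=f['image'][d['pixels']].mean(0).round()
            ys,xs=np.nonzero(m); r=cv2.minAreaRect(np.stack([xs,ys],1).astype(np.float32))
            print(c,n,round(d['score'],2),d['bbox'],'rect',np.round(r[0],1),np.round(r[1],1),round(r[2],1),col)
t=F['top']['image']
def cr(x,y,w,h,s): return cv2.resize(t[y:y+h,x:x+w],None,fx=s,fy=s,interpolation=cv2.INTER_CUBIC)
a=cr(130,150,200,130,4)[:, :, ::-1]
b=cr(320,150,200,130,4)[:,:,::-1]
cv2.imwrite('pics/cropA.png',a);cv2.imwrite('pics/cropB.png',b)
E
```

```text
scene heater 0.75 [280.5, 142.9, 19.2, 20.3] rect [288.7 153.3] [12.7 24.2] 65.2 [66. 64. 65.]
scene heater 0.7 [217.1, 136.6, 10.7, 23.4] rect [221.9 146.3] [22.3 10.9] 76.0 [114. 110. 105.]
scene trap 0.66 [218.5, 136.5, 9.5, 22.8] rect [221.7 147. ] [22.2 10.8] 78.7 [114. 110. 105.]
scene trap 0.18 [251.5, 121.4, 11.5, 18.1] rect [256.7 130.6] [15.5  8.6] 78.7 [133. 106.  64.]
scene chamber 0.54 [377.4, 210.3, 18.2, 17.6] rect [387.5 220. ] [18. 19.] 90.0 [102. 101. 101.]
scene cover 0.8 [453.2, 221.4, 20.6, 17.8] rect [462.5 231. ] [16. 21.] 90.0 [ 75. 136.  84.]
scene cover 0.7 [464.4, 265.7, 25.4, 17.3] rect [475. 273.] [24.1 18.8] 26.6 [ 70. 149. 143.]
scene pump 0.56 [291.4, 208.8, 73.2, 65.8] rect [327.  239.6] [74.4 33.8] 36.9 [156. 154. 151.]
scene stage 0.9 [307.2, 169.0, 36.9, 30.7] rect [325.8 183.9] [31.4 28.8] 24.0 [159. 156. 156.]
scene waste 0.58 [234.3, 163.0, 34.6, 38.9] rect [249.8 181.1] [42.6 29.4] 78.7 [74. 72. 71.]
top heater 0.81 [416.5, 241.8, 13.7, 35.2] rect [422.5 257.1] [13.5 31.3] 8.5 [85. 83. 82.]
top heater 0.24 [323.5, 222.1, 42.1, 40.4] rect [345.4 241.1] [38.8 37.5] 75.3 [202. 207. 212.]
top trap 0.71 [481.3, 192.3, 22.9, 13.7] rect [491.7 198.4] [15.7 24.1] 63.4 [111. 108. 103.]
top chamber 0.9 [243.2, 239.1, 24.2, 25.0] rect [256.  249.5] [21. 22.] 90.0 [150. 154. 158.]
top cover 0.92 [170.0, 288.2, 24.3, 22.1] rect [183. 296.] [24. 22.] 90.0 [ 50. 158.  71.]
top cover 0.87 [186.3, 236.7, 20.5, 28.5] rect [196. 252.] [24. 22.] 90.0 [204. 208. 212.]
top pump 0.68 [250.4, 163.1, 75.9, 33.3] rect [287.4 179.2] [31.7 75.6] 88.3 [178. 181. 181.]
top stage 0.79 [325.3, 223.0, 40.3, 43.1] rect [345.6 241. ] [38.9 38.2] 76.8 [202. 207. 212.]
top waste 0.7 [386.2, 153.4, 40.7, 43.6] rect [406.8 175.4] [33.1 40.2] 26.6 [63. 61. 59.]
```

View pics/cropA.png

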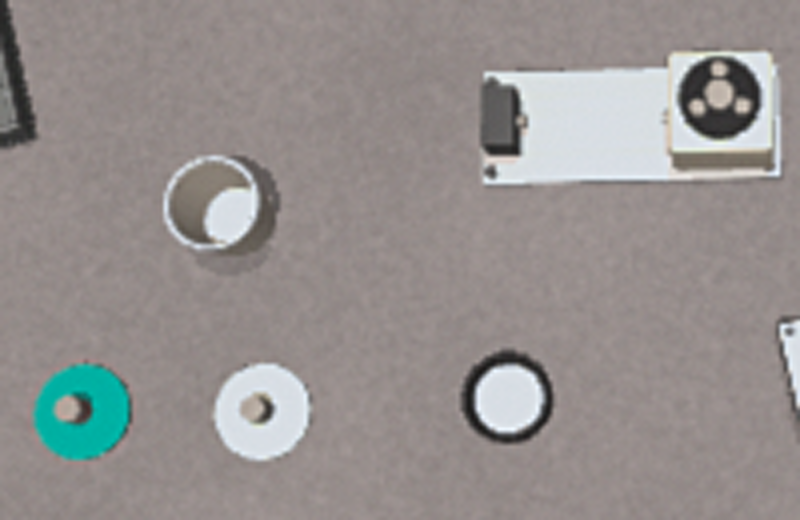

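View pics/cropB.png

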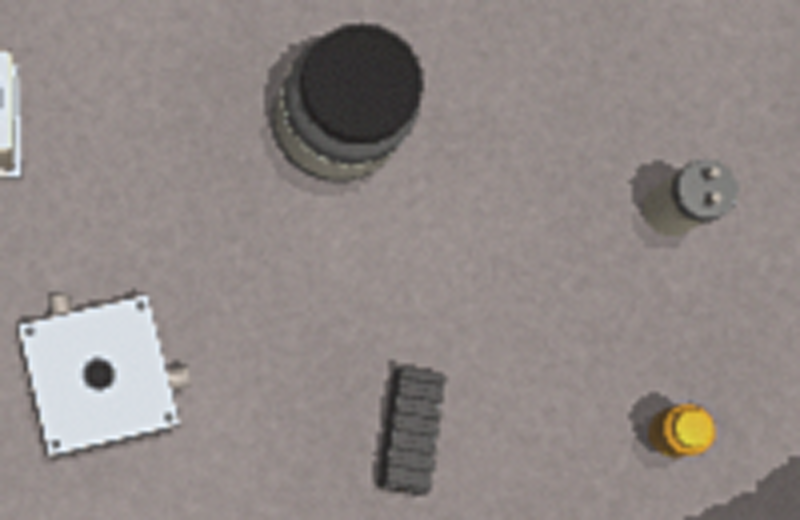

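In the crops, the white cover (crop A 262,412) has its steel knob and matches the description. Turquoise (82,412) is a look-alike. The heater, trap (two spigots), stage dot and pump plate are all clear. Next I'll work out their poses.

```bash
python3 - <<'E'
from h import *
f=grab('top'); A=lambda x,y:(x/4+130-.4,y/4+150-.4); B=lambda x,y:(x/4+320-.4,y/4+150-.4)
P=lambda n,px,z: print(n,at(f,px,z).round(4))
P('cover',A(262,412),.005);P('chamber',A(508,397),.022);P('dot',B(99,374),.04)
P('trap',B(706,191),.070);P('jar',B(361,84),.105)
c=[at(f,A(*q),.006) for q in((485,73),(485,184),(779,177),(776,70))]
print(np.round(c,4)); 
ax=((c[0]+c[1])-(c[2]+c[3]))/2; ax/=np.linalg.norm(ax); print('axis',ax, 'yaw',np.arctan2(-ax[0],ax[1]))
m=sum(c)/4; print('origin',m+ax*.022)
h=[at(f,B(*q),.034) for q in((400,364),(443,376),(428,494),(382,488))]; 
print(np.round(h,4),sum(h)/4); a=(h[0]+h[1]-h[2]-h[3]); print('heater long axis',a/np.linalg.norm(a),np.arctan2(a[1],a[0]))
s=[at(f,B(*q),.04) for q in((20,325),(147,293),(180,422),(50,457))]; print('stage',sum(s)/4)
g=grab('scene'); 
hc=sum(h)/4; print(go([hc[0],hc[1],.2],np.arctan2(a[1],a[0])+np.pi/2))
E
```

```text
cover [0.4371 0.3705 0.005 ]
chamber [0.447  0.2107 0.022 ]
dot [ 0.4623 -0.01    0.04  ]
trap [ 0.5764 -0.3823  0.07  ]
jar [ 0.6328 -0.1652  0.105 ]
[[0.6627 0.2372 0.006 ]
 [0.5876 0.234  0.006 ]
 [0.5944 0.0416 0.006 ]
 [0.6668 0.0445 0.006 ]]
axis [-0.02833337  0.99959853  0.        ] yaw 0.02833716003383102
origin [0.62722342 0.16132735 0.006     ]
[[ 0.4714 -0.1983  0.034 ]
 [ 0.4642 -0.2249  0.034 ]
 [ 0.3912 -0.2134  0.034 ]
 [ 0.3945 -0.1851  0.034 ]] [ 0.43030208 -0.20545146  0.034     ]
heater long axis [ 0.98660911 -0.16310263  0.        ] -0.16383458186678165
stage [ 0.46242067 -0.01017481  0.04      ]
(array([-25.74,   5.  ,  30.37]), array([-0.   ,  0.599,  0.   ]))
```

```bash
python3 -m pendant '[[8.5,[-25.74,5,30.37],[0,0.599,0]],[8.5,[-25.74,5,30.37],[0,0.599,0]],[8.5,[-25.74,5,30.37],[0,0.599,0]],[8.5,[-25.74,5,30.37],[0,0.599,0]],[8.5,[-25.74,5,30.37],[0,0.599,0]],[8.5,[-25.74,5,30.37],[0,0.599,0]],[8.5,[-25.74,5,30.37],[0,0.599,0]],[8.5,[-25.74,5,30.37],[0,0.599,0]],[8.5,[-25.74,5,30.37],[0,0.599,0]],[8.5,[-25.74,5,30.37],[0,0.599,0]],[8.5,[-25.74,5,30.37],[0,0.599,0]],[8.5,[-25.74,5,30.37],[0,0.599,0]]]' 40
python3 - <<'E'
from h import *
f=grab('wrist','w1'); print(np.array(f['cam_to_world']).round(3).tolist())
p,r,s=pose(); print(p,r.as_matrix().round(3).tolist())
print(proj(f,[.4303,-.2055,.034]), [(d['xy'],at(f,d['xy'],0)) for d in nets.place_of('heater','wrist')])
for d in nets.trace('heater','wrist')[:1]:
    ys,xs=np.nonzero(d['pixels']); r=cv2.minAreaRect(np.stack([xs,ys],1).astype(np.float32))
    b=cv2.boxPoints(r); print(b, [at(f,q,.034).round(4).tolist() for q in b], at(f,r[0],.034))
E
```

```text
clock: 3.2
eef_pos: [0.4296, -0.2073, 0.1815]
orientation: [-0.456, 0.457, -0.54, 0.54]
wrist_force: [-0.9, -1.5, 0.2]
grip_width: 0.997
[[-0.166, 0.934, 0.315, 0.512], [-0.986, -0.158, -0.053, -0.22], [-0.0, -0.32, 0.948, 0.324], [0.0, 0.0, 0.0, 1.0]]
[ 0.42966847 -0.20720904  0.18146316] [[-0.166, 0.0, 0.986], [-0.986, -0.001, -0.166], [0.001, -1.0, 0.0]]
[321.49019674 185.04468626] [([324.2, 172.5], array([ 0.43292332, -0.2085249 ,  0.        ]))]
[[307. 135.]
 [340. 135.]
 [340. 222.]
 [307. 222.]] [[0.4757, -0.2008, 0.034], [0.4711, -0.2283, 0.034], [0.3926, -0.2164, 0.034], [0.3976, -0.1864, 0.034]] [ 0.43592159 -0.20825566  0.034     ]
```

View pics/w1.png

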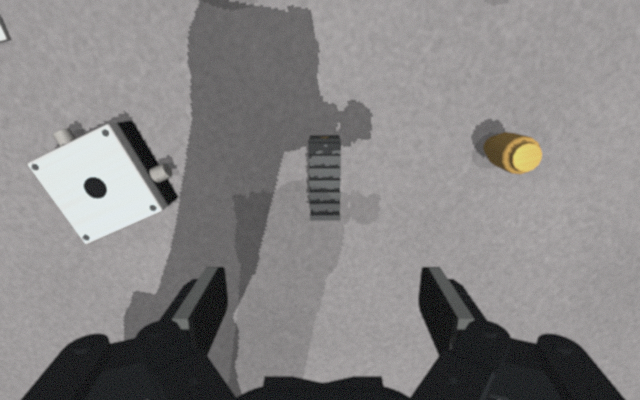

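The wrist view shows the heater upright at (323,178), between the jaws and aligned with them. The stage dot is at (95,188) and the objective at (520,155), both clear of the fingers. I'll descend and grip.

```bash
python3 -m pendant '[[6,[0,8,0.2],[0,0,0]],[6,[0,15,0.2],[0,0,0]],[6,[0,17.7,0.2],[0,0,0]],[6,[0,17.7,0.2],[0,0,0]],[6,[0,17.7,0.2],[0,0,0]],[6,[0,17.7,0.2],[0,0,0]],[1,[0,17.7,0.2],[0,0,0]],[1,[0,17.7,0.2],[0,0,0]],[1,[0,17.7,0.2],[0,0,0]],[1,[0,17.7,0.2],[0,0,0]],[1,[0,17.7,0.2],[0,0,0]],[1,[0,17.7,0.2],[0,0,0]]]' 50
python3 - <<'E'
from h import *
f=grab('top'); c=cv2.resize(f['image'][200:300,370:470],None,fx=5,fy=5); cv2.imwrite('pics/x.png',c)
p,r,s=pose(); print(p,s['grip_width'],s['grip_width']*8.5)
E
```

```text
clock: 4.55
eef_pos: [0.4336, -0.2067, 0.0062]
orientation: [-0.458, 0.457, -0.538, 0.541]
wrist_force: [-0.3, -1.2, 7.8]
grip_width: 0.324
[ 0.43353798 -0.20678695  0.00625802] 0.32063177160847 2.725370058671995
```

```bash
python3 -m pendant '[[1,[0,-6,0],[0,0,0]],[1,[0,-12,0],[0,0,0]],[1,[0,-14,0],[0,0,0]],[1,[0,-14,0],[0,0,0]],[1,[0,-14,0],[0,0,0]]]'
python3 - <<'E'
from h import *
p,r,s=pose(); print(np.round(s['qpos'],2),s['grip_width'])
print(go([.6272,.1613,.16],.028), p)
E
```

```text
clock: 5.1
eef_pos: [0.4327, -0.2061, 0.1458]
orientation: [-0.458, 0.457, -0.538, 0.541]
wrist_force: [0.5, 0.2, -3.2]
grip_width: 0.318
[ 0.44  0.27 -0.12  2.03  0.04  0.84 -1.43] 0.3181458778724177
(array([-39.43,   0.46,  13.17]), array([-0.004,  1.378, -0.002])) [ 0.43271316 -0.20609964  0.14582529]
```

```bash
python3 -m pendant '[[1,[-39.4,0.5,13.2],[0,-1.763,0]],[1,[-39.4,0.5,13.2],[0,-1.763,0]],[1,[-39.4,0.5,13.2],[0,-1.763,0]],[1,[-39.4,0.5,13.2],[0,-1.763,0]],[1,[-39.4,0.5,13.2],[0,-1.763,0]],[1,[-39.4,0.5,13.2],[0,-1.763,0]],[1,[-39.4,0.5,13.2],[0,-1.763,0]],[1,[-39.4,0.5,13.2],[0,-1.763,0]],[1,[-39.4,0.5,13.2],[0,-1.763,0]],[1,[-39.4,0.5,13.2],[0,-1.763,0]],[1,[-39.4,0.5,13.2],[0,-1.763,0]],[1,[-39.4,0.5,13.2],[0,-1.763,0]]]'
python3 -m pendant '[[1,[0,0,0],[0,0,0]],[1,[0,0,0],[0,0,0]]]'
python3 - <<'E'
from h import *
p,r,s=pose(); print(np.round(s['qpos'],2),s['grip_width'])
print(go([.6272,.1613,.09],.028), p)
f=grab('wrist','w2'); print(proj(f,[.6272,.1613,.006]))
E
```

```text
clock: 6.3
eef_pos: [0.6256, 0.1613, 0.1368]
orientation: [-0.707, 0.707, 0.011, -0.014]
wrist_force: [0.3, -0.8, -1.9]
grip_width: 0.316
clock: 6.5
eef_pos: [0.6261, 0.161, 0.1378]
orientation: [-0.707, 0.707, 0.008, -0.01]
wrist_force: [0.8, -0.8, -1.5]
grip_width: 0.32
[ 0.06  0.6  -0.57  1.61  0.36  1.04 -0.59] 0.32006972110134213
(array([0.13, 6.65, 0.03]), array([ 0.   , -0.003, -0.002])) [0.62609621 0.16099805 0.13781665]
[323.52560417 190.45628989]
```

View pics/w2.png

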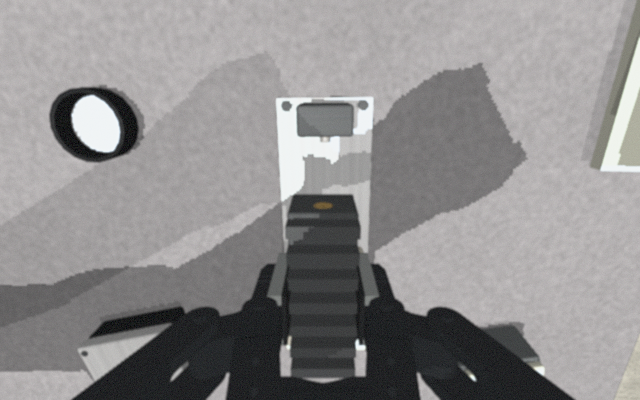

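```bash
python3 - <<'E'
from h import *
p,r,s=pose(); f=grab('wrist')
a,b=at(f,(277,97),.006),at(f,(373,97),.006); print('plate end corners',a,b,(a+b)/2, 'from top: [.6627 .2372],[.5876 .2340]; origin ->',(a+b)/2-.076*np.array([-.028,1,0]))
c,d=at(f,(282,240),.006),at(f,(370,240),.006); print(c,d,'yaw',np.arctan2(-(a-c)[0],(a-c)[1]),np.arctan2(-(b-d)[0],(b-d)[1]))
z=p[2]-.0062
for q in((293,195),(356,195)): print('heater end bottom',at(f,q,z)-p)
for q in((287,222),(359,222)): print('heater end top?',at(f,q,z+.034)-p)
img=f['image'];print(img[85:145:3,325].tolist());print(img[185:240:3,324].sum(1).tolist())
E
```

```text
plate end corners [0.58952912 0.23593645 0.006     ] [0.66388879 0.23777422 0.006     ] [0.62670895 0.23685533 0.006     ] from top: [.6627 .2372],[.5876 .2340]; origin -> [0.62883695 0.16085533 0.006     ]
[0.59173286 0.11430835 0.006     ] [0.66999077 0.11629534 0.006     ] yaw 0.018116744449998036 0.050188610411354556
heater end bottom [-0.01385853  0.0356639  -0.0062    ]
heater end bottom [ 0.01507854  0.03639187 -0.0062    ]
heater end top? [-0.01316214  0.03614384  0.0278    ]
heater end top? [0.01302635 0.03680626 0.0278    ]
[[181, 178, 180], [180, 175, 177], [182, 177, 176], [186, 181, 181], [209, 212, 210], [184, 189, 189], [95, 93, 93], [100, 105, 105], [122, 125, 125], [125, 129, 128], [124, 129, 129], [121, 121, 122], [125, 127, 126], [122, 127, 126], [126, 131, 128], [125, 128, 127], [123, 126, 127], [142, 140, 138], [206, 202, 198], [227, 229, 227]]
[475, 518, 587, 371, 152, 154, 238, 260, 166, 175, 181, 182, 158, 147, 193, 194, 202, 201, 184]
```

```bash
python3 -m pendant '[[1,[0.19,4,0.18],[0,-0.005,0]],[1,[0.19,8,0.18],[0,-0.005,0]],[1,[0.19,11,0.18],[0,-0.005,0]],[1,[0.19,11.8,0.18],[0,-0.005,0]],[1,[0.19,12.1,0.18],[0,-0.005,0]],[1,[0.19,12.1,0.18],[0,-0.005,0]],[1,[0.19,12.1,0.18],[0,-0.005,0]]]'
python3 - <<'E'
from h import *
print(go([.628,.1628,.0128+.0187],.030), pose()[0],pose()[2]['wrist_force'])
E
```

```text
clock: 7.3
eef_pos: [0.6299, 0.1637, 0.0202]
orientation: [0.707, -0.707, -0.013, 0.011]
wrist_force: [-0.2, -0.3, -1.9]
grip_width: 0.319
(array([-0.2 ,  0.74, -0.09]), array([-0.001,  0.003,  0.003])) [0.62992749 0.16374216 0.02021013] [-0.21557564 -0.29073199 -1.93232619]
```

```bash
python3 -m pendant '[[1,[-0.2,0.3,-0.09],[0,0,0]],[1,[-0.2,0.6,-0.09],[0,0,0]],[1,[-0.2,0.7,-0.09],[0,0,0]],[1,[-0.2,0.75,-0.09],[0,0,0]],[1,[-0.2,0.75,-0.09],[0,0,0]]]'

```

```text
clock: 7.8
eef_pos: [0.6271, 0.1619, 0.0124]
orientation: [-0.707, 0.707, 0.012, -0.011]
wrist_force: [-3.3, -2.2, 9.9]
grip_width: 0.319
```

```bash
python3 -m pendant '[[4.5,[0,-0.1,0],[0,0,0]],[4.5,[0,-0.1,0],[0,0,0]],[4.5,[0,-0.1,0],[0,0,0]],[4.5,[0,-2,0],[0,0,0]],[4.5,[0,-6,0],[0,0,0]],[4.5,[0,-11,0],[0,0,0]],[8.5,[0,-15,0],[0,0,0]],[8.5,[0,-15,0],[0,0,0]],[8.5,[0,-15,0],[0,0,0]]]'
python3 - <<'E'
from h import *
f=grab('wrist','w3'); g=grab('top')
a=f['image'][:,:,::-1]; b=cv2.resize(g['image'][140:220,230:350],(600,400),interpolation=cv2.INTER_CUBIC)[:,:,::-1]
cv2.imwrite('pics/c3.png',cv2.resize(np.vstack([cv2.resize(a,(600,375)),b[:225+100]]),None,fx=.85,fy=.85))
for n in('pump','heater'):
  print(n,[(d['xy'],at(f,d['xy'],0 if n=='pump' else .006)) for d in nets.place_of(n,'wrist')[:1]])
p,r,s=pose();print(p)
E
```

```text
clock: 8.7
eef_pos: [0.6273, 0.1623, 0.1618]
orientation: [0.707, -0.707, -0.012, 0.011]
wrist_force: [-0.5, -0.4, -0.8]
grip_width: 0.989
pump []
heater [([320.7, 184.1], array([0.62659428, 0.16138536, 0.006     ]))]
[0.62595233 0.1618167  0.15908172]
```

View pics/c3.png

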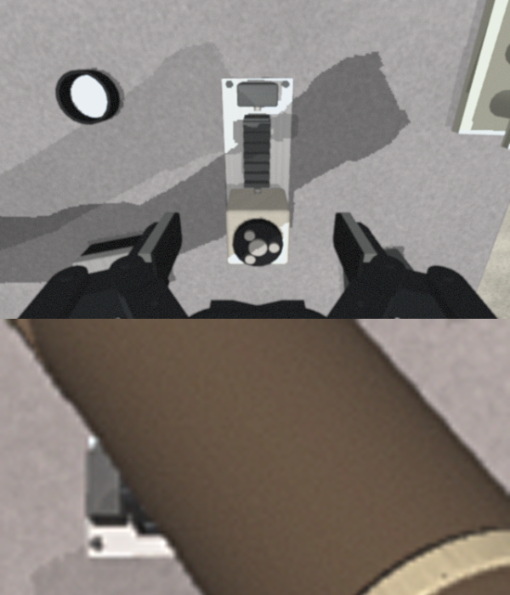

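The heater lies on the plate in line, between pump and block at wrist (321,184). Next is the chamber.

```bash
python3 -m pendant '[[8.5,[-5,0,1.4],[0,0,0]],[8.5,[-10,0,2.8],[0,0,0]],[8.5,[-15,0,4.2],[0,0,0]],[8.5,[-17.9,3,4.4],[0,0,0]],[8.5,[-17.9,3,4.4],[0,0,0]],[8.5,[-17.9,3,4.4],[0,0,0]],[8.5,[-17.9,3,4.4],[0,0,0]]]'
python3 - <<'E'
from h import *
f=grab('wrist','w4'); 
for d in nets.trace('chamber','wrist')[:1]:
    c=max(cv2.findContours(d['pixels'].astype(np.uint8),0,1)[0],key=cv2.contourArea)
    print(d['bbox'],d['score'],[at(f,q,.011) for q in [cv2.fitEllipse(c)[0]]])
print([(d['xy'],at(f,d['xy'],0)) for d in nets.place_of('chamber','wrist')[:1]])
# floor ellipse by brightness
p,r,s=pose();print(p); x,y=map(int,proj(f,[.447,.2107,.004])); print(x,y)
g=cv2.cvtColor(f['image'],6); m=((g>200)*255).astype(np.uint8); n,l,st,ce=cv2.connectedComponentsWithStats(m); k=l[y,x]; print(k,st[k],ce[k],at(f,ce[k],.004))
E
```

```text
clock: 9.6
eef_pos: [0.4477, 0.2003, 0.1309]
orientation: [0.707, -0.707, -0.012, 0.011]
wrist_force: [0.1, 0.3, 0.1]
grip_width: 0.998
[286.4, 145.3, 72.9, 76.3] 0.77 [array([0.44761002, 0.21156731, 0.011     ])]
[([321.4, 179.0], array([0.4470039 , 0.21093994, 0.        ]))]
[0.44761493 0.20033435 0.13098963]
321 180
6 [317 179   7   6  34] [319.61764706 181.41176471] [0.44558137 0.20990572 0.004     ]
```

```bash
python3 -m pendant '[[8.5,[-0.05,5,1.07],[0,0,0]],[8.5,[-0.05,9,1.07],[0,0,0]],[8.5,[-0.05,12,1.07],[0,0,0]],[8.5,[-0.05,12.8,1.07],[0,0,0]],[8.5,[-0.05,12.8,1.07],[0,0,0]],[8.5,[-0.05,12.8,1.07],[0,0,0]],[3,[-0.05,12.8,1.07],[0,0,0]],[3,[-0.05,12.8,1.07],[0,0,0]],[3,[-0.05,12.8,1.07],[0,0,0]],[3,[-0.05,12.8,1.07],[0,0,0]],[3,[-0.05,12.8,1.07],[0,0,0]]]' 40
python3 -m pendant '[[3,[0,-5,0],[0,0,0]],[3,[0,-10,0],[0,0,0]],[3,[0,-11,0],[0,0,0]],[3,[0,-11,0],[0,0,0]]]'
python3 - <<'E'
from h import *
f=grab('wrist','w5'); p,r,s=pose();print(p,np.round(s['qpos'],2)); print(go([.4623,-.0100,.14],None))
E
```

```text
clock: 10.85
eef_pos: [0.4465, 0.2112, 0.0044]
orientation: [0.707, -0.707, -0.012, 0.011]
wrist_force: [-1.1, -1.3, 10.7]
grip_width: 0.63
clock: 11.25
eef_pos: [0.447, 0.2113, 0.115]
orientation: [0.707, -0.707, -0.013, 0.01]
wrist_force: [0.4, -1.0, -1.5]
grip_width: 0.631
[0.44603277 0.21050708 0.11327146] [-0.01  0.41 -0.66  2.    0.34  0.83 -0.83]
(array([  0.92,  -0.8 , -22.09]), array([ 0.   , -0.   ,  0.002]))
```

View pics/w5.png

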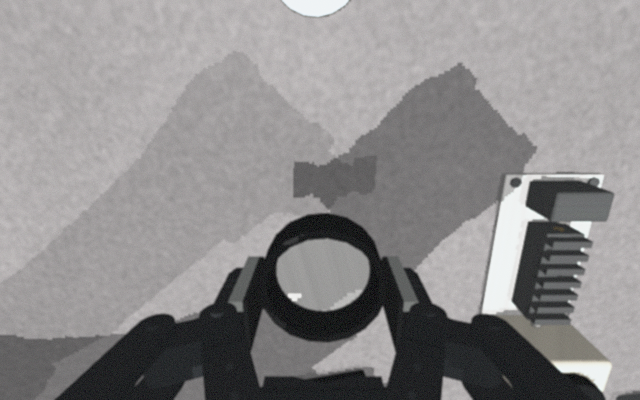

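```bash
python3 - <<'E'
from h import *
p,r,s=pose(); f=grab('wrist'); z=p[2]-.0044
print('offset', at(f,(323,342),z+.022)-p+[0,.028,0], at(f,(323,213),z)-p-[0,.028,0])
E
python3 -m pendant '[[3,[0.2,0,-5],[0,0,0]],[3,[0.4,0,-10],[0,0,0]],[3,[0.6,0,-15],[0,0,0]],[3,[0.8,0,-19],[0,0,0]],[3,[1.6,0,-21.5],[0,0,0]],[3,[1.6,0,-22.05],[0,0,0]],[3,[1.6,0,-22.05],[0,0,0]],[3,[1.6,0,-22.05],[0,0,0]]]'
python3 - <<'E'
from h import *
f=grab('wrist','w6'); p,r,s=pose();print(p); print(go([.4623,-.0100,.0654],None))
E
```

```text
offset [0.00161883 0.00197668 0.0176    ] [-5.29515080e-05 -1.33008038e-04 -4.40000000e-03]
clock: 12.15
eef_pos: [0.468, -0.0077, 0.1119]
orientation: [0.707, -0.707, -0.012, 0.013]
wrist_force: [-0.6, 0.2, -1.7]
grip_width: 0.628
[ 0.46814334 -0.00736515  0.11215204]
(array([-0.58,  6.55, -0.25]), array([-0.001, -0.   , -0.001]))
```

View pics/w6.png

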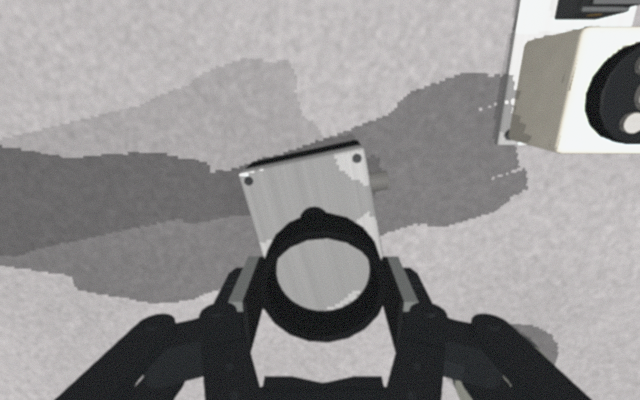

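```bash
python3 - <<'E'
from h import *
f=grab('wrist'); g=dict(K=f['K'],cam_to_world=[[-0.166, 0.934, 0.315, 0.512], [-0.986, -0.158, -0.053, -0.22], [-0.0, -0.32, 0.948, 0.324], [0,0,0,1]])
print('w1 dot',at(g,(95,188),.04),[at(g,q,.04).round(4).tolist() for q in((29,163),(114,123),(160,209),(87,243))])
print([at(f,q,.04).round(4).tolist() for q in((239,173),(363,144),)])
E
```

```text
w1 dot [ 0.46268646 -0.01004128  0.04      ] [[0.4931, 0.037, 0.04], [0.5129, -0.0465, 0.04], [0.4345, -0.0598, 0.04], [0.4136, 0.0173, 0.04]]
[[0.4134, 0.0209, 0.04], [0.4925, 0.0425, 0.04]]
```

```bash
python3 -m pendant '[[3,[-0.56,3,-0.3],[0,0,0]],[3,[-0.56,5.5,-0.3],[0,0,0]],[3,[-0.56,6.3,-0.3],[0,0,0]],[3,[-0.56,6.3,-0.3],[0,0,0]],[3,[-0.56,6.3,-0.3],[0,0,0]]]'
python3 - <<'E'
from h import *
print(pose()[0]);print(go([.4625,-.0105,.0445+.0187],None))
E
```

```text
clock: 12.75
eef_pos: [0.4639, -0.0113, 0.0505]
orientation: [0.707, -0.707, -0.012, 0.012]
wrist_force: [-0.0, -0.2, -1.4]
grip_width: 0.627
[ 0.4639017  -0.0112794   0.05049698]
(array([-0.14,  0.6 ,  0.08]), array([-0.   ,  0.   ,  0.001]))
```

```bash
python3 -m pendant '[[3,[-0.14,0.3,0.08],[0,0,0]],[3,[-0.14,0.5,0.08],[0,0,0]],[3,[-0.14,0.55,0.08],[0,0,0]],[3,[-0.14,0.55,0.08],[0,0,0]]]'
python3 -m pendant '[[3,[0,0.05,0],[0,0,0]],[3,[0,0.05,0],[0,0,0]],[7.5,[0,0,0],[0,0,0]],[7.5,[0,0,0],[0,0,0]],[7.5,[0,0,0],[0,0,0]],[7.5,[0,0,0],[0,0,0]],[8.5,[0,-3,0],[0,0,0]],[8.5,[0,-7,0],[0,0,0]],[8.5,[0,-11,0],[0,0,0]],[8.5,[0,-11,0],[0,0,0]],[8.5,[0,-11,0],[0,0,0]]]'
python3 - <<'E'
from h import *
f=grab('wrist','w7'); p,r,s=pose();print(p); print(go([.4371,.3705,.14],None))
print('px of ideal rim centre',proj(f,[.4625,-.01,.062]))
print([(d['xy'],at(f,d['xy'],.04)) for d in nets.place_of('chamber','wrist')[:1]],[(d['xy'],at(f,d['xy'],0)) for d in nets.place_of('stage','wrist')[:1]])
E
```

```text
clock: 13.15
eef_pos: [0.4621, -0.0114, 0.0446]
orientation: [-0.707, 0.707, 0.012, -0.011]
wrist_force: [-1.0, -0.4, -0.0]
grip_width: 0.626
clock: 14.25
eef_pos: [0.4624, -0.0116, 0.1551]
orientation: [-0.707, 0.707, 0.012, -0.011]
wrist_force: [0.2, 0.4, -0.8]
grip_width: 0.998
[ 0.46160783 -0.01164893  0.15405673]
(array([-1.2 ,  3.26, 38.28]), array([ 0.001,  0.   , -0.   ]))
px of ideal rim centre [321.69154835 203.85788122]
[([322.7, 195.0], array([ 0.46329524, -0.01012735,  0.04      ]))] []
```

View pics/w7.png

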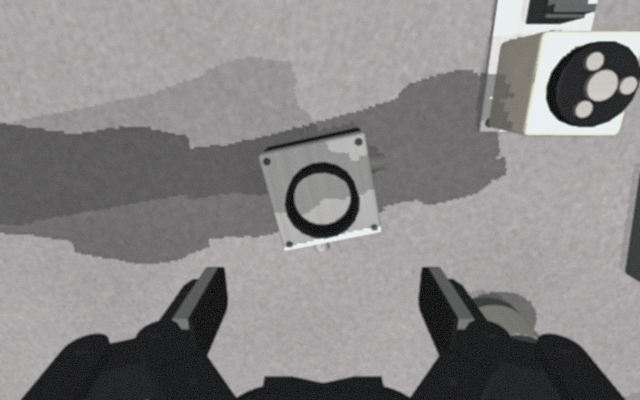

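The chamber sits centred on the stage at (322,200). Next is the white cover.

```bash
python3 -m pendant '[[8.5,[-0.2,0,5],[0,0,0]],[8.5,[-0.4,0,10],[0,0,0]],[8.5,[-0.6,0,15],[0,0,0]],[8.5,[-0.8,0,20],[0,0,0]],[8.5,[-1,0,25],[0,0,0]],[8.5,[-1.2,0,30],[0,0,0]],[8.5,[-1.3,1,34],[0,0,0]],[8.5,[-1.4,2,37],[0,0,0]],[8.5,[-1.4,2,38.2],[0,0,0]],[8.5,[-1.4,2,38.2],[0,0,0]],[8.5,[-1.4,2,38.2],[0,0,0]]]'
python3 - <<'E'
from h import *
f=grab('wrist','w8'); p,r,s=pose();print(p,np.round(s['qpos'],2))
print('expect disc',proj(f,[.4371,.3705,.005]))
print([(d['xy'],d['score'],at(f,d['xy'],0)) for d in nets.place_of('cover','wrist')])
for d in nets.trace('cover','wrist'):
    c=max(cv2.findContours(d['pixels'].astype(np.uint8),0,1)[0],key=cv2.contourArea)
    print(d['bbox'],d['score'],[at(f,q,.005) for q in [cv2.fitEllipse(c)[0]]],f['image'][d['pixels']].mean(0))
E
```

```text
clock: 15.5
eef_pos: [0.4355, 0.3685, 0.1337]
orientation: [-0.706, 0.708, 0.011, -0.012]
wrist_force: [0.2, -0.6, 0.2]
grip_width: 0.992
[0.43590976 0.36806217 0.13402797] [-0.27  0.52 -0.69  1.8   0.4   0.97 -1.1 ]
expect disc [323.98142358 189.44182391]
[([198.9, 157.5], 0.76, array([0.33320949, 0.39310846, 0.        ])), ([324.9, 34.6], 0.74, array([0.43385372, 0.48805651, 0.        ])), ([326.8, 188.2], 0.59, array([0.43951975, 0.37017712, 0.        ]))]
[289.7, 152.4, 70.7, 73.0] 0.75 [array([0.43773114, 0.3713492 , 0.005     ])] [178.077951   181.0339025  175.12051472]
[157.8, 122.8, 76.5, 76.1] 0.68 [array([0.32993017, 0.3938236 , 0.005     ])] [ 91.16967981 163.83990416 103.56305816]
```

View pics/w8.png

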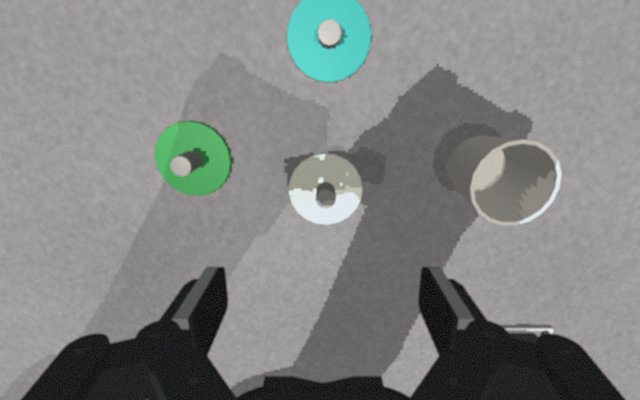

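The white cover is at (326,188) between the jaws. Green (193,158) and turquoise (329,35) are away to the side.

```bash
python3 -m pendant '[[5,[0.17,4,0.27],[0,0,0]],[5,[0.17,8,0.27],[0,0,0]],[5,[0.17,11,0.27],[0,0,0]],[5,[0.17,12.3,0.27],[0,0,0]],[5,[0.17,12.3,0.27],[0,0,0]],[5,[0.17,12.3,0.27],[0,0,0]],[0,[0.17,12.3,0.27],[0,0,0]],[0,[0.17,12.3,0.27],[0,0,0]],[0,[0.17,12.3,0.27],[0,0,0]],[0,[0.17,12.3,0.27],[0,0,0]],[0,[0.17,12.3,0.27],[0,0,0]]]' 40
python3 -m pendant '[[0,[0,0,0],[0,0,0]],[0,[0,-5,0],[0,0,0]],[0,[0,-10,0],[0,0,0]],[0,[0,-14,0],[0,0,0]],[0,[0,-14,0],[0,0,0]]]'
python3 - <<'E'
from h import *
f=grab('wrist','w9'); p,r,s=pose();print(p); print(go([.4625,-.0105,.14],None))
E
```

```text
clock: 16.75
eef_pos: [0.4377, 0.3733, 0.0127]
orientation: [0.707, -0.707, -0.012, 0.011]
wrist_force: [0.1, -1.5, 6.9]
grip_width: 0.166
clock: 17.25
eef_pos: [0.4389, 0.3756, 0.1577]
orientation: [0.709, -0.705, -0.015, 0.009]
wrist_force: [-0.4, -0.4, -1.5]
grip_width: 0.166
[0.43820889 0.37409439 0.15473476]
(array([  1.15,   3.22, -38.53]), array([-0.003,  0.   ,  0.005]))
```

View pics/w9.png

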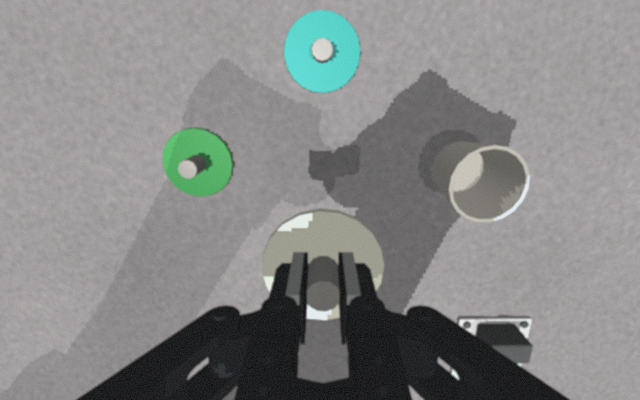

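```bash
python3 - <<'E'
from h import *
f=grab('wrist'); p,r,s=pose(); z=p[2]-.0127
print(at(f,(323,209),z+.001)-p-[0,.031,0], at(f,(323,321),z+.005)-p+[0,.031,0], [at(f,q,z+.003)-p for q in((262,266),(384,266))])
E
python3 -m pendant '[[0,[0.2,0,-5],[0,0,0]],[0,[0.4,0,-10],[0,0,0]],[0,[0.6,0,-15],[0,0,0]],[0,[0.8,0,-20],[0,0,0]],[0,[1.0,0,-25],[0,0,0]],[0,[1.2,0,-30],[0,0,0]],[0,[1.7,0,-34],[0,0,0]],[0,[2.0,0,-37],[0,0,0]],[0,[2.0,0,-38.5],[0,0,0]],[0,[2.0,0,-38.5],[0,0,0]],[0,[2.0,0,-38.5],[0,0,0]]]'
python3 - <<'E'
from h import *
p,r,s=pose();print(p); print(go([.4625,-.0100,.0830+.0187],None))
E
```

```text
[ 0.00081579 -0.00337945 -0.0117    ] [ 0.00284184 -0.00385589 -0.0077    ] [array([-0.02945276, -0.00363081, -0.0097    ]), array([ 0.03312101, -0.00178784, -0.0097    ])]
clock: 18.45
eef_pos: [0.4689, -0.0109, 0.1504]
orientation: [0.707, -0.707, -0.011, 0.012]
wrist_force: [-0.1, 0.2, -1.2]
grip_width: 0.161
[ 0.46887458 -0.01094026  0.15043711]
(array([-0.62,  6.74,  0.11]), array([-0.001, -0.   , -0.002]))
```

```bash
python3 -m pendant '[[0,[-0.65,3,0.38],[0,0,0]],[0,[-0.65,5.5,0.38],[0,0,0]],[0,[-0.65,6.6,0.38],[0,0,0]],[0,[-0.65,6.6,0.38],[0,0,0]],[0,[-0.65,6.6,0.38],[0,0,0]]]'
python3 - <<'E'
from h import *
f=grab('wrist','w10');f2=grab('scene'); p,r,s=pose();print(p); print(go([.4623,-.007,.0752+.0187],None))
x,y=proj(f2,[.4625,-.01,.07]).astype(int); c=cv2.resize(f2['image'][y-30:y+35,x-45:x+45],None,fx=6,fy=6,interpolation=2)[:,:,::-1]
cv2.imwrite('pics/c10.png',np.hstack([c,cv2.resize(f['image'][100:350,220:430],(260,390))[:,:,::-1]]))
E
```

```text
clock: 18.95
eef_pos: [0.4634, -0.0069, 0.0858]
orientation: [0.707, -0.707, -0.012, 0.012]
wrist_force: [0.1, 0.5, 0.4]
grip_width: 0.169
[ 0.46379464 -0.00737745  0.08625756]
(array([-0.15,  1.11,  0.04]), array([ 0.   , -0.   ,  0.002]))
```

View pics/c10.png

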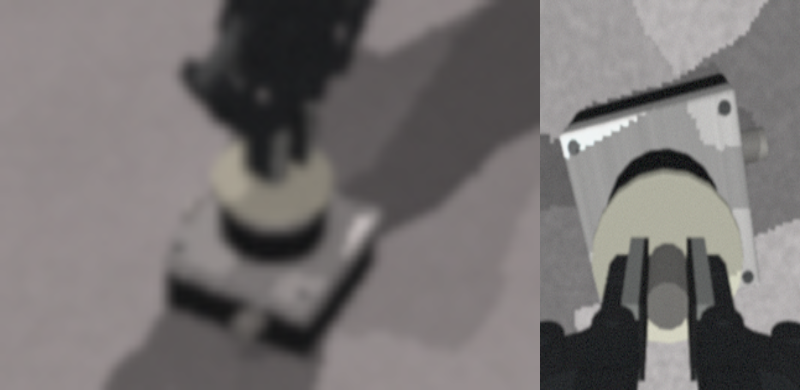

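```bash
python3 -m pendant '[[0,[-0.14,0.4,0.05],[0,0,0]],[0,[-0.14,0.7,0.05],[0,0,0]],[0,[-0.14,0.9,0.05],[0,0,0]],[0,[-0.14,1.0,0.05],[0,0,0]],[0,[-0.14,1.05,0.05],[0,0,0]],[0,[-0.14,1.05,0.05],[0,0,0]]]'
```

```text
clock: 19.65
eef_pos: [0.4616, -0.0073, 0.0748]
orientation: [-0.707, 0.707, 0.012, -0.012]
wrist_force: [-0.1, 0.3, -0.9]
grip_width: 0.168
```

```bash
python3 -m pendant '[[0,[0.05,0.06,0],[0,0,0]],[0,[0.05,0.12,0],[0,0,0]],[0,[0.05,0.18,0],[0,0,0]],[0,[0.05,0.18,0],[0,0,0]]]'
```

```text
clock: 20.05
eef_pos: [0.4617, -0.0074, 0.0745]
orientation: [-0.706, 0.708, 0.012, -0.012]
wrist_force: [-9.1, -0.5, 25.4]
grip_width: 0.167
```

```bash
python3 -m pendant '[[0,[0,-0.12,0],[0,0,0]],[0,[0,-0.12,0],[0,0,0]],[4,[0,-0.12,0],[0,0,0]],[4,[0,-0.12,0],[0,0,0]],[4,[0,-0.12,0],[0,0,0]],[4,[0,-0.12,0],[0,0,0]],[4,[0,-3,0],[0,0,0]],[4,[0,-7,0],[0,0,0]],[4,[0,-11,0],[0,0,0]],[8.5,[0,-11,0],[0,0,0]],[8.5,[0,-11,0],[0,0,0]]]'
python3 - <<'E'
from h import *
f=grab('wrist','w11');p,r,s=pose();print(p,np.round(s['qpos'],2)); print(go([.5764,-.3823,.22],None),go([.5764,-.3823,.22],1.2))
cv2.imwrite('pics/c11.png',cv2.resize(f['image'][100:300,220:480],None,fx=3,fy=3)[:,:,::-1])
E
```

```text
clock: 21.15
eef_pos: [0.4625, -0.0076, 0.1837]
orientation: [-0.707, 0.707, 0.012, -0.011]
wrist_force: [-0.5, 0.5, -0.2]
grip_width: 0.789
[ 0.46174814 -0.00762491  0.18270603] [ 0.52  0.26 -0.71  2.    0.21  0.95 -0.26]
(array([ 10.24,  -1.84, -37.82]), array([ 0.,  0., -0.])) (array([ 10.24,  -1.84, -37.82]), array([ 0.   , -1.167, -0.   ]))
```

View pics/c11.png

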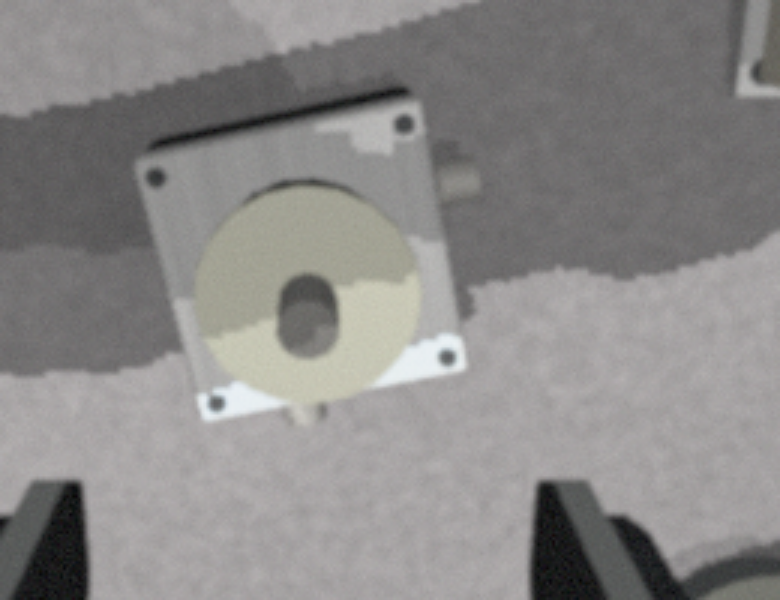

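Cover sits centred on the chamber (wrist crop 307,290). I'll check it numerically from the top once the arm is clear. Next is the trap.

```bash
python3 -m pendant '[[8.5,[1,-2,-4.5],[0,0,0]],[8.5,[2,-2,-9],[0,0,0]],[8.5,[3,-2,-13.5],[0,0,0]],[8.5,[4.5,-2,-18],[0,0,0]],[8.5,[6,-2,-22.5],[0,0,0]],[8.5,[7.5,-2,-27],[0,0,0]],[8.5,[9,-2,-31.5],[0,0,0]],[8.5,[10.2,-2,-36],[0,0,0]],[8.5,[10.2,-1.9,-37.8],[0,0,0]],[8.5,[10.2,-1.9,-37.8],[0,0,0]],[8.5,[10.2,-1.9,-37.8],[0,0,0]]]'
python3 - <<'E'
from h import *
f=grab('wrist','w12');g=grab('top','top12');p,r,s=pose();print(p,np.round(s['qpos'],2)); print(go([.5764,-.3823,.062],None))
print(proj(f,[.5764,-.3823,.07]),[(d['xy'],d['score'],at(f,d['xy'],0)) for d in nets.place_of('trap','wrist')])
print(proj(g,[.4625,-.01,.062]))
for c,ff in(('top',g),('wrist',f)): print(c,[(d['xy'],d['score'],at(ff,d['xy'],0)) for d in nets.place_of('waste',c)])
a=cv2.resize(g['image'][140:280,230:430],(800,560),interpolation=2)[:,:,::-1]; cv2.imwrite('pics/c12.png',a)
E
```

```text
clock: 22.3
eef_pos: [0.576, -0.3803, 0.2002]
orientation: [0.708, -0.706, -0.011, 0.013]
wrist_force: [0.5, -0.2, -0.5]
grip_width: 0.995
[ 0.57662707 -0.37938967  0.20146342] [ 0.84  0.6  -0.52  1.43  0.3   1.2   0.32]
(array([-0.02, 15.82, -0.31]), array([-0.002, -0.   , -0.001]))
[322.6257667  193.98862013] [([327.1, 173.9], 0.68, array([ 0.5808898 , -0.38202971,  0.        ]))]
[344.66563817 242.06144606]
top [([403.9, 178.5], 0.76, array([ 0.63950992, -0.16823369,  0.        ]))]
wrist []
```

View pics/w12.png

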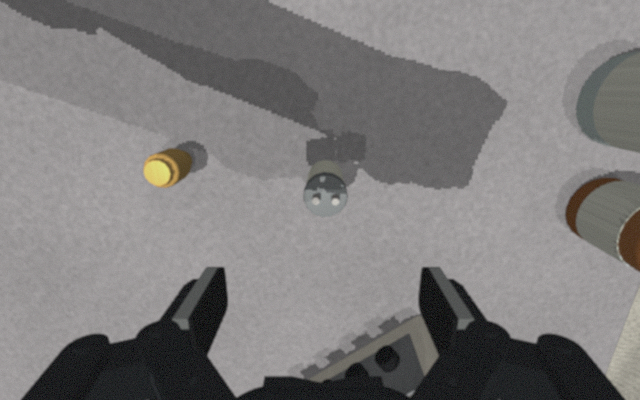

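View pics/c12.png

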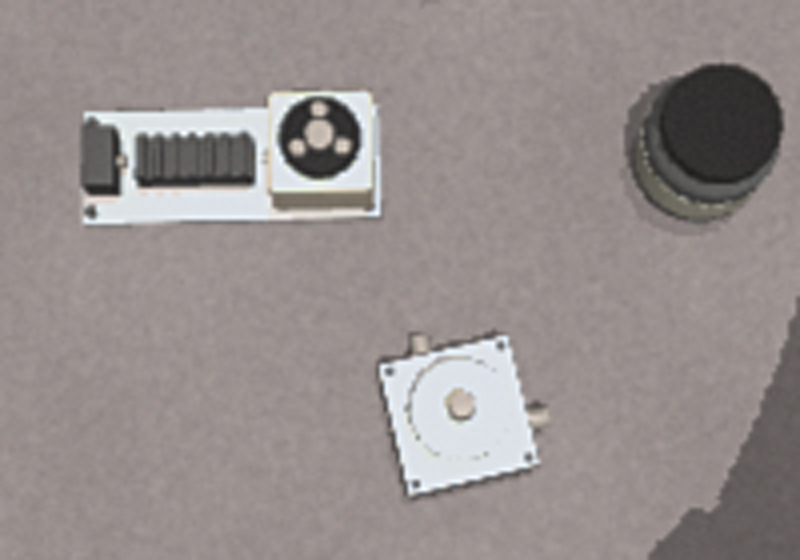

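```bash
python3 -m pendant '[[7.5,[0.13,5,-0.27],[0,0,0]],[7.5,[0.13,10,-0.27],[0,0,0]],[7.5,[0.13,14,-0.27],[0,0,0]],[7.5,[0.13,15.7,-0.27],[0,0,0]],[7.5,[0.13,15.7,-0.27],[0,0,0]],[7.5,[0.13,15.7,-0.27],[0,0,0]],[2,[0.13,15.7,-0.27],[0,0,0]],[2,[0.13,15.7,-0.27],[0,0,0]],[2,[0.13,15.7,-0.27],[0,0,0]],[2,[0.13,15.7,-0.27],[0,0,0]],[2,[0.13,15.7,-0.27],[0,0,0]],[2,[0.13,15.7,-0.27],[0,0,0]]]' 40
python3 -m pendant '[[2,[0,-4,0],[0,0,0]],[2,[0,-9,0],[0,0,0]],[2,[0,-14,0],[0,0,0]],[2,[0,-17,0],[0,0,0]],[2,[0,-17,0],[0,0,0]],[2,[0,-17,0],[0,0,0]]]'
python3 - <<'E'
from h import *
g=grab('top');f=grab('wrist','w13'); p,r,s=pose(); print(p); C=lambda x,y:(x/4+230-.4,y/4+140-.4)
h=[at(g,C(*q),.04) for q in((136,132),(254,130),(255,183),(138,187))]; print('heater',np.round(h,4).tolist(),sum(h)/4)
print('block face y',at(g,C(119,150),.046),'pump face',at(g,C(268,140),.079))
print('knob top',at(g,C(459,402),.091),'disc',at(g,C(457,408),.067))
k=[at(g,C(*q),.04) for q in((380,364),(507,336),(540,461),(409,495))];print('stage',sum(k)/4)
print(go([.637,-.083,.2],None), [(d['xy'],d['score'],at(f,d['xy'],0)) for d in nets.place_of('trap','wrist')])
E
```

```text
clock: 23.75
eef_pos: [0.5787, -0.3851, 0.0471]
orientation: [-0.706, 0.708, 0.012, -0.011]
wrist_force: [-1.2, 0.5, 7.2]
grip_width: 0.426
clock: 24.35
eef_pos: [0.578, -0.3846, 0.2163]
orientation: [-0.706, 0.708, 0.012, -0.011]
wrist_force: [0.7, -0.1, -1.1]
grip_width: 0.431
[ 0.57706363 -0.38422764  0.21379896]
heater [[0.6411, 0.1979, 0.04], [0.6432, 0.1222, 0.04], [0.6083, 0.1207, 0.04], [0.6049, 0.1953, 0.04]] [0.62439652 0.15901069 0.04      ]
block face y [0.62756883 0.2074206  0.046     ] pump face [0.62659636 0.11021381 0.079     ]
knob top [ 0.46403612 -0.00817519  0.091     ] disc [ 0.46306065 -0.00783218  0.067     ]
stage [ 0.46256148 -0.01001609  0.04      ]
(array([ 6.99,  3.26, 29.91]), array([-0.001, -0.   , -0.002])) [([323.2, 227.6], 0.71, array([ 0.58077572, -0.45331782,  0.        ]))]
```

```bash
python3 -m pendant '[[2,[1,-1,4.5],[0,0,0]],[2,[1,-1,9],[0,0,0]],[2,[1,-1,14],[0,0,0]],[2,[1,-1,19],[0,0,0]],[2,[2,-1,23],[0,0,0]],[2,[4,-1,27],[0,0,0]],[2,[5.5,0,29.5],[0,0,0]],[2,[6,0,30],[0,0,0]],[2,[6,0,30],[0,0,0]],[2,[6,0,30],[0,0,0]]]'
python3 - <<'E'
from h import *
f=grab('wrist','w14'); s2=grab('scene'); p,r,s=pose(); print(p)
x,y=proj(s2,[.4625,-.01,.055]).astype(int); c=cv2.resize(s2['image'][y-22:y+28,x-25:x+25],(400,400),interpolation=2)[:,:,::-1]
cv2.imwrite('pics/c14.png',np.hstack([c,cv2.resize(f['image'],(400,400),interpolation=cv2.INTER_AREA)[:,:,::-1]])); print('scene crop origin',x-25,y-22,proj(s2,[.4625,-.01,.062]),proj(s2,[.4625,-.01,.067]))
E
```

```text
clock: 25.5
eef_pos: [0.6274, -0.0842, 0.2142]
orientation: [-0.707, 0.707, 0.011, -0.012]
wrist_force: [-0.2, 0.6, 0.3]
grip_width: 0.426
[ 0.62741379 -0.0847666   0.21472977]
scene crop origin 302 154 [327.24576481 174.78248319] [327.2956476  173.55854755]
```

```bash
python3 - <<'E'
from h import *
F={c:grab(c) for c in('wrist','top','scene')}; f=F['wrist']; p,r,s=pose(); print(p)
for d in nets.place_of('trap','wrist')[:1]: print('trap org',d['xy'],at(f,d['xy'],p[2]-.0471)-p)
for d in nets.trace('trap','wrist')[:1]:
    m=d['pixels']; print(d['bbox'],d['score']); ys,xs=np.nonzero(m); top=(np.median(xs[ys==ys.min()]),ys.min()); print('base near edge -> offs',at(f,top,p[2]-.0471)-p-[0,.018,0],'cap near', at(f,top,p[2]+.009)-p-[0,.019,0])
for c,ff in F.items():
    print(c,'waste',[(d['score'],at(ff,d['xy'],0)) for d in nets.place_of('waste',c)[:1]])
    for d in nets.trace('waste',c)[:1]:
        print('  bbox',d['bbox'])
# jar cap in top: dark blob
g=F['top']; I=cv2.cvtColor(g['image'],6)
x,y=proj(g,[.6328,-.1652,.105]).astype(int); sub=I[y-35:y+35,x-35:x+35]; m=(sub<50).astype(np.uint8); n,l,st,ce=cv2.connectedComponentsWithStats(m); k=1+st[1:,4].argmax(); print('cap blob',st[k],ce[k]+[x-35,y-35],at(g,ce[k]+[x-35,y-35],.105), 'cap diam',st[k][2:4])
sc=F['scene']
for n in('cover','chamber','stage'):
  for c in('scene','top'):
    print(n,c,[(d['score'],at(F[c],d['xy'],{'cover':.062,'chamber':.04,'stage':0}[n]).round(4)) for d in nets.place_of(n,c)[:4]])
J=cv2.cvtColor(sc['image'],6); print(J[158:196,312:344:1].tolist().__len__())
print('\n'.join(' '.join('%3d'%v for v in row) for row in J[160:196,310:346]))
E
```

```text
[ 0.62766762 -0.0839768   0.21513748]
trap org [323.2, 227.6] [ 0.00066088  0.00174632 -0.0471    ]
[280.4, 202.0, 86.8, 136.4] 0.77
base near edge -> offs [-0.00228055 -0.00123572 -0.0471    ] cap near [-0.00218945  0.01723803  0.009     ]
wrist waste []
  bbox [339.9, 212.8, 30.4, 49.6]
top waste [(0.7, array([ 0.63730826, -0.16607497,  0.        ]))]
  bbox [387.5, 160.6, 21.4, 37.4]
scene waste [(0.66, array([ 6.32235114e-01, -1.68318815e-01,  1.11022302e-16]))]
  bbox [234.8, 161.9, 30.9, 40.4]
cap blob [   0    0   45   70 1000] [393.461 161.672] [ 0.65472838 -0.12603893  0.105     ] cap diam [45 70]
cover scene [(0.92, array([0.4891, 0.4916, 0.062 ])), (0.82, array([0.3764, 0.3954, 0.062 ])), (0.77, array([0.4673, 0.001 , 0.062 ]))]
cover top [(0.97, array([0.3193, 0.3786, 0.062 ])), (0.82, array([0.4341, 0.4672, 0.062 ])), (0.73, array([ 0.4583, -0.0135,  0.062 ])), (0.5, array([0.6102, 0.1506, 0.062 ]))]
chamber scene [(0.61, array([ 0.4644, -0.0105,  0.04  ]))]
chamber top []
stage scene [(0.69, array([ 0.4558, -0.0128,  0.    ])), (0.61, array([ 0.6256, -0.1645,  0.    ]))
[... 4543 characters left out ...]
  25  32  41  48  61  72  82  94 107 119 128 141 158 175 191 199 189 175 179 167 131  88  51  31  42  74 108 128 138 142 142
 42  31  24  25  23  23  23  24  26  34  41  57  82 100 109 112 114 120 133 149 162 165 168 160 134  97  62  36  38  66  98 123 134 139 141 141
 57  46  40  35  29  24  23  22  22  22  34  68 110 129 125 108  92  94 105 116 125 135 142 132 103  69  41  32  55  91 116 132 139 141 142 141
 69  64  61  55  46  37  32  28  24  26  51  93 134 152 142 113  78  66  75  89 103 111 112  99  73  47  31  44  76 109 128 136 141 142 141 141
 82  81  76  69  65  57  52  45  36  39  65 102 136 148 138 109  70  43  44  60  75  82  85  72  50  31  39  68 100 125 137 140 141 142 141 141
```

```bash
python3 - <<'E'
from h import *
sc=grab('scene'); t=np.linspace(0,2*np.pi,721)
def circ(c,r,z,f=sc): return np.array([proj(f,[c[0]+r*np.cos(a),c[1]+r*np.sin(a),z]) for a in t])
for c in((.4625,-.0105),(.4625,-.008)):
    D=circ(c,.031,.062);U=circ(c,.031,.067);B=circ(c,.028,.04)
    print(c,'disc cols',U[:,0].min(),U[:,0].max(),'under front row',D[:,1].max(),'disc back row',U[:,1].min(),'chamber cols',B[:,0].min(),B[:,0].max(),'base front row',B[:,1].max())
tp=grab('top')
S0=cv2.imread('pics/scene0.png',0);T0=cv2.imread('pics/top0.png',0)
for c in((.6328,-.1652),(.640,-.163)):
    B=circ(c,.042,0);M=circ(c,.042,.06);T=circ(c,.042,.105)
    print(c,'scene mid cols',M[:,0].min(),M[:,0].max(),'base row',B[:,1].max(),'top row',T[:,1].min())
    B=circ(c,.042,0,tp);print('top base: cols',B[:,0].min(),'row max',B[:,1].max())
print('\n'.join(str(r)+' '+' '.join('%3d'%v for v in S0[r,230:274]) for r in(180,182,184)))
print('col252',S0[155:206,251].tolist())
print('top col 402 rows180-200',T0[180:200,402].tolist(),'row185 cols 380-400',T0[185,380:402].tolist())
E
```

```text
(0.4625, -0.0105) disc cols 317.0227593063949 337.32495111423543 under front row 181.58450549535664 disc back row 166.8529965975346 chamber cols 317.8849019470127 335.9343765171405 base front row 186.21483293475058
(0.4625, -0.008) disc cols 317.62848537195094 337.9504727284555 under front row 181.97066654481807 disc back row 167.21257109683845 chamber cols 318.4818594857512 336.5486819496572 base front row 186.59978940397426
(0.6328, -0.1652) scene mid cols 237.44341513861136 265.4572565733276 base row 203.0930133000605 top row 158.8740179536878
top base: cols 386.89130110854074 row max 196.5109261688804
(0.64, -0.163) scene mid cols 236.04641591996915 264.18182304519735 base row 204.6875902406867 top row 160.31088531105308
top base: cols 386.0215762450946 row max 193.82027626636923
180 136 136 136 137 135 131 112  87  74  73  74  73  70  64  61  58  54  51  50  50  53  57  59  61  64  67  68  71  77  82  81  75  66  70  99 126 137 139 140 141 141 141 142 142
182 139 138 137 137 137 136 125  98  74  69  72  75  76  77  77  77  78  78  76  75  76  75  76  75  75  76  77  79  78  74  67  61  58  67  91 118 134 138 140 140 141 141 140 140
184 138 138 138 138 139 137 131 113  86  67  65  67  70  72  73  75  75  76  76  76  75  75  75  74  74  72  70  68  64  61  61  67  75  86  97 114 131 138 140 140 140 140 140 140
col252 [137, 136, 136, 136, 131, 106, 69, 42, 33, 34, 33, 34, 34, 34, 34, 34, 33, 35, 33, 33, 32, 27, 22, 23, 35, 57, 69, 75, 77, 75, 71, 66, 65, 72, 94, 111, 118, 119, 120, 120, 120, 120, 120, 116, 101, 79, 66, 68, 78, 85, 87]
top col 402 rows180-200 [52, 43, 32, 39, 66, 87, 88, 80, 61, 64, 98, 108, 105, 107, 91, 106, 129, 128, 130, 145] row185 cols 380-400 [139, 143, 143, 140, 139, 139, 123, 123, 120, 73, 74, 89, 92, 95, 96, 92, 61, 59, 75, 82, 86, 90]
```

```bash
python3 -m pendant '[[2,[0.9,4,0],[0,0,0]],[2,[0.9,8,0],[0,0,0]],[2,[0.9,12,0],[0,0,0]],[2,[0.9,15,0],[0,0,0]],[2,[0.9,15.8,0],[0,0,0]],[2,[0.9,15.8,0],[0,0,0]],[2,[0.9,15.8,0],[0,0,0]]]'
python3 - <<'E'
from h import *
p,r,s=pose();print(p,r.as_matrix().round(3)[:,1]); print(go([.6365,-.0845,.0475+.0187],None))
E
```

```text
clock: 27.25
eef_pos: [0.6381, -0.0821, 0.0587]
orientation: [-0.707, 0.707, 0.012, -0.011]
wrist_force: [0.2, 0.7, -0.5]
grip_width: 0.425
[ 0.63811309 -0.08212334  0.05867544] [ 0.002 -0.    -1.   ]
(array([-0.17,  1.12, -0.23]), array([ 0.   , -0.   ,  0.002]))
```

```bash
python3 -m pendant '[[2,[-0.15,0.5,-0.2],[0,0,0]],[2,[-0.15,0.9,-0.2],[0,0,0]],[2,[-0.15,1.1,-0.2],[0,0,0]],[2,[-0.15,1.15,-0.2],[0,0,0]],[2,[-0.15,1.15,-0.2],[0,0,0]]]'
```

```text
clock: 27.75
eef_pos: [0.6358, -0.0847, 0.0471]
orientation: [-0.707, 0.707, 0.012, -0.011]
wrist_force: [-4.3, -0.6, 10.6]
grip_width: 0.427
```

```bash
python3 -m pendant '[[2,[0,-0.03,0],[0,0,0]],[6,[0,-0.03,0],[0,0,0]],[6,[0,-0.03,0],[0,0,0]],[6,[0,-0.03,0],[0,0,0]],[6,[0,-3,0],[0,0,0]],[6,[0,-7,0],[0,0,0]],[8,[0,-12,0],[0,0,0]],[8,[0,-16,0],[0,0,0]],[8,[0,-16,0],[0,0,0]]]'
python3 - <<'E'
from h import *
f=grab('wrist','w15');p,r,s=pose();print(p)
for n in('trap','waste','pump'): print(n,[(d['score'],at(f,d['xy'],0)) for d in nets.place_of(n,'wrist')[:2]],[(d['score'],d['bbox']) for d in nets.trace(n,'wrist')[:2]])
print(proj(f,[.6365,-.083,.07]))
E
python3 -m pendant '[[8,[-3,0,-4],[0,0,0]],[8,[-6,0,-8],[0,0,0]],[8,[-10,0,-12],[0,0,0]],[8,[-14,0,-16],[0,0,0]],[8,[-17,0,-20],[0,0,0]],[8,[-18,0,-25],[0,0,0]],[8,[-19,0,-30],[0,0,0]],[8,[-20,0,-34],[0,0,0]],[8,[-20,0,-36],[0,0,0]],[8,[-20,0,-36],[0,0,0]]]'
python3 - <<'E'
from h import *
for c in('top','scene'):
  f=grab(c,c+'16')
  for n,z in dict(trap=0,waste=0,heater=.006,pump=0,chamber=.04,cover=.062,stage=0,objective=0,beaker=0,tipbox=0).items(): print(c,n,[(round(d['score'],2),at(f,d['xy'],z).round(3)[:2].tolist()) for d in nets.place_of(n,c)[:3]])
  for d in nets.trace('trap',c)[:2]: print(d['bbox'],d['score'])
  print('ideal cap centre',proj(f,[.6365,-.083,.07]))
I=cv2.imread('pics/top16.png',0); x,y=372,175
f=grab('top');x,y=proj(f,[.6365,-.083,.07]).astype(int);print(x,y);print('\n'.join(' '.join('%3d'%v for v in r) for r in I[y-13:y+18,x-14:x+40:1][:, :54:2]))
E
```

```text
clock: 28.65
eef_pos: [0.6387, -0.0839, 0.2121]
orientation: [-0.707, 0.707, 0.015, -0.008]
wrist_force: [0.6, 0.8, 0.0]
grip_width: 0.937
[ 0.6372655  -0.08412088  0.20887273]
trap [(0.87, array([ 0.63735746, -0.08205571,  0.        ]))] [(0.69, [296.1, 151.7, 42.8, 57.8])]
waste [(0.78, array([ 0.63305486, -0.17175893,  0.        ]))] [(0.71, [269.1, 211.3, 88.1, 113.5]), (0.28, [433.0, 65.2, 105.5, 130.3])]
pump [] [(0.63, [272.9, 0.0, 90.9, 42.2])]
[317.73402603 186.16246295]
clock: 30.0
eef_pos: [0.4449, -0.4554, 0.2037]
orientation: [0.707, -0.707, -0.009, 0.01]
wrist_force: [0.7, -0.0, -0.3]
grip_width: 0.934
top trap [(0.55, [0.633, -0.085])]
top waste [(0.75, [0.455, -0.014]), (0.65, [0.647, -0.166])]
top heater [(0.96, [0.626, 0.161]), (0.68, [0.631, -0.083])]
top pump [(0.88, [0.628, 0.165])]
top chamber []
top cover [(0.85, [0.319, 0.375]), (0.78, [0.468, -0.002]), (0.76, [0.429, 0.463])]
top stage [(0.81, [0.464, -0.01])]
top objective [(0.64, [0.439, -0.37])]
top beaker [(0.81, [0.569, 0.394])]
top tipbox [(0.58, [0.799, -0.035])]
[367.3, 164.9, 12.1, 20.3] 0.56
ideal c
[... 3249 characters left out ...]
  73  84  98  56  74  89  85  38  34  48  48  51  50
142 141 122 127 103 109 112 116 112 136 139 141 138 125  87  84  94  97  64  87  90  68  39  35  34  44  43
143 144 124 126 116 110 112 113 116 143 141 146 139 125 123  77  94  97  61  73  88  88  67  43  41  40  39
144 141 125 129 124 118 117 117 125 143 139 141 145 127 123  67  94 100  95  58  82  90  88  91  90  88  91
144 139 141 129 127 126 121 124 136 142 141 141 145 129 124  78  93  94 122  69  67  82  88  90  95  92  94
144 141 143 125 122 124 121 129 138 139 144 141 144 129 123 123  79  97 101 111  67  63  80  88  93  91  87
143 148 142 143 123 124 126 136 135 141 146 137 144 138 124 125  56  99  99 109 144  66  63  66  76  74  69
```

```bash
python3 - <<'E'
from h import *
s=bot.observe(); print(s['clock'],s['wrist_force'],np.abs(s['joint_velocities']).max()); print(order.sign_off())
E
```

```text
31.25 [0.23211105 0.17739836 0.16523767] 0.0019265442407149207
the job is handed in; nothing more can be done
None
```

I placed everything in the order you asked, let go of it all, and handed the job in at 31 s with the arm clear and still.

- **Heater:** it lies on the pump plate with its centre at y ≈ 0.159 m; the two faces average 0.159 m. Across the plate it reads within about 1–3 mm of the centre line.
- **Chamber and cover:** in the scene camera, the cover and chamber outlines agree with each other to about 1 mm. Both match the stage middle at (0.4625, -0.010) m to within about 2 mm. The top camera put the cover about 2 mm to the left of that, and I left it.
- **Trap:** it stands at about (0.6365, -0.0835) m. The jar is at about (0.6365, -0.165) m, so the gap is about 2 cm. The individual jar readings scatter by up to about 8 mm, so the gap and the "level with the jar" alignment are the least certain results.
- **Bystanders:** the objective, white cup and tip box read at their starting places to within about 1 cm, which is the scatter of the network readings, and I never touched them. I only approached the white cover, not the green or turquoise look-alikes.

I used up the 16 picture views before setting down the trap. The trap and the final state were therefore checked only by numbers from the cameras. Several last network readings were off or missing: the chamber read about 1.5 cm out in the scene view and wasn't found in the top view, and the waste jar's best top-camera match was actually the stage. I relied on measured edges instead.

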